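# Turn the biscuit onto the decorating board

### The arm

A 6-joint arm with a two-finger parallel gripper is mounted at the origin on the work surface. World frame = base frame: x ahead of the robot, y to its left, z up, the work surface at z = 0. Lengths are in m, angles in rad, forces in N, time in s.
With the tool pointing down it reaches from about 0.3 to 0.775 m from the base axis. Payload 14.6 kg.
Tool frame: the origin (TCP) lies on the centre line of the jaws, within the pads' length; the fingertips stand 8 mm ahead of it and the grasp point (between the pads) lies 11 mm behind it; z points along the fingers, y is the line along which they close (so a half turn about z gives the same grasp; the last joint's range is limited). The gripper opens to 94 mm and grips with 3 to 60 N. Pads are 16 mm wide; open, the fingers measure 119 mm over their backs; the gripper's body (75 mm by 177 mm) begins 78 mm behind the grasp point.
Start: joints at [1.282, 0.3, 1.521, -0, 1.321, -0.067], TCP at [0.121, 0.537, 0.213] pointing down, gripper open.
Joint ranges: [-3.03, 3.03], [-0.79, 2.21], [0.23, 2.52], [-1.04, 4.18], [0, 3.07], [-2.55, 2.55]. Speed limits (rad/s): [2.22, 2.22, 2.57, 3.14, 3.14, 3.14].

### API

Orientations are given as a unit quaternion [w, x, y, z].
In Python, from rig import bot gives the robot as it stands.
- The arm moves only by the tool arm_command, never from a script. Its argument "deltas" is one flat list of numbers, 5 for each row, row after row: the opening, from -1 (shut) to 1 (fully open), then the shift along the tool's x, y, z in cm, then the turn about the tool's z in units of 6 degrees (1.0 is 6 degrees). A call has 1 to 10 rows; each row shifts and turns the commanded pose from where the row before left it, along the tool's axes as they then stand; what a row does not reach is not made up. A row lasts 1/12 s, in which the tool goes at most 41.7 mm and 7.16 degrees, less where a joint would pass 70% of its speed; a pose out of reach is approached as far as the arm can. A call with a gripper value outside its range is refused whole. The fingers move at their own pace and stop on an object; "squeeze" is the grip in N (left out, the last holds). Time passes only in rows, so rows that do not move let the fingers close. It gives the time, the measured TCP pose, the force, the opening and the grip force at its end, in the units of the state.
- bot.get_obs(): the state, without advancing time (a new reading comes with each control period).
- bot.camera(name): name is "scene" or "side" or "wrist"; returns (picture, depth): 480x640x3 uint8, red, green, blue; 480x640 float32, m along the optical axis (not along the pixel's ray), 0 where there is no reading.
- bot.calibration(name): a dict with "fx", "fy", "cx", "cy" (pixels), "world_to_cam" (4x4, takes a point from world to camera coordinates); the wrist camera has in their place "hand_eye" (4x4, takes a point from camera to tool coordinates, whose origin is the TCP and whose axes are the flange's). Camera axes: x right, y down, z forward; pixel columns grow to the right and rows downward; lengths in m; the calibration is good to about 2 mm. A picture is of the moment at which its call begins: read the wrist's pose just before it. calibration takes no time and is no camera call.
- bot.sign_off(): hands the job in; it is judged then, once.
Trained networks look in the newest picture that a camera, given by its name, has taken for a name from the list of things; names that differ only in an ending like _2 or _b are one class to them, and where a whole thing is asked for, a point or a joint stands for the part that bears it (a point fixed in the world has none). Each returns a list of dicts, best first, with "p" (0 to 1); they miss things now and then, are a little off and sometimes report something else, mostly with a low value. They report only what shows in the picture. A call takes as long as a camera call. They do not tell look-alikes from the thing itself.
- bot.search_frame(camera, query): "rect" ([centre column, centre row, width, height] in pixels, round what is visible of it).
- bot.silhouettes(camera, query): "mask" (480x640 bool, what is visible of it) and "rect" ([centre column, centre row, width, height] in pixels, round what is visible of it).
The state is a dict: "t": time; "joints": joint angles; "joint_velocities": joint speeds; "joint_efforts": joint torques, N m; "position": TCP position; "tcp_rot": TCP orientation; "ft_force": force on the tool from outside, world axes, zero at the start; "ft_torque": the same for the moment, N m; "finger_gap": finger opening in m; "gripper_force": force on a finger pad.
Only numpy, scipy, OpenCV 4.12 (cv2) and the standard library are available. Lean on these libraries where they do the work, as an engineer would, in place of code of your own. Each camera call takes 0.05 s, during which the arm holds its last target. There are 200 camera calls.

### The job

Turn the large round biscuit over with the spatula, tipping it from the baking sheet onto the wooden board so that it lies flat, upside down and wholly on the board. The biscuit is brittle and the sheet scratches, so be gentle with both, never touch the biscuit with the fingers, and do not lift or throw it high. Then lay the spatula back with its blade flat on the slate slab, leaving the small biscuit, the ring cutter and the piping nozzle where they are.

Things in the scene. Friction and masses are not known exactly. Their poses are not given: they have to be found in the camera images.
- biscuit: Large golden-brown biscuit, 90 mm across, 14 mm thick, 60 to 110 g, loose on the sheet, 10 to 52 mm short of the board. Origin: centre of the underside; z points out of the dimpled top face (down once turned). Both rims bevelled: underside 78 mm across, widening to 90 mm at 3 mm up; straight side from 3 to 11 mm up; top face 84 mm across.
- board: The wooden board, fixed, 300 mm (its x) by 200 mm (its y) by 14 mm thick. Origin: centre of its underside on the worktop, so its top is 14 mm up. The edge at its -y side (100 mm from the origin) faces the baking sheet and stands 10 mm above the sheet: a stop that the biscuit can be slid up to and tipped over.
- sheet: The flat rimless dark steel baking sheet, fixed, 300 mm (its x) by 250 mm (its y) by 4 mm thick. Origin: centre of its underside on the worktop. It lies along the board's -y edge (2 mm gap), axes parallel to the board's.
- rest: Square aluminium tray, fixed, 150 by 150 by 2 mm, origin at the centre of its underside on the worktop. Centred on it, fixed, is the dark slate slab on which the spatula's blade lies, 120 by 120 mm, its top 6 to 14 mm above the worktop (differs each time). The handle overhangs.
- small_biscuit: Bystander: small round biscuit, 54 mm in diameter, 10 mm thick, loose on the baking sheet towards its +x side. Origin: centre of its underside. To be left alone.
- cutter: Bystander: steel ring cutter, 54 mm in diameter, 20 mm high, loose on the baking sheet towards its -x side. Origin: centre of its underside. To be left alone.
- nozzle: Bystander: conical steel piping nozzle, 28 mm across, 36 mm high, loose on the far +x +y corner of the board. Origin: centre of its underside. To be left alone.
- spatula (a point): Cranked spatula, 150 g, blade flat on the slab at first. The point: on the handle's centre line produced, right above the blade's middle; x points from handle to blade tip, z up. Handle: black level bar 18 mm wide (y), 22 mm high, x = -135 to -30 mm. Blade 90 (x, -45 to 45 mm) by 60 by 2 mm, joined by a neck near x = -42 mm; its underside is 41 to 59 mm below the point, differing each time.
Things that resemble listed ones, but are neither listed nor needed, are in the scene too. Several things have the shape of the rest; the one meant has the colours described above.

How it is judged:
By the outcome, as a careful person would: the job done as asked, in the order asked, and still so for the second after the job is handed in, with the robot touching nothing.
It also fails if it takes over 58 s, if anything falls off the work surface, if the arm or the gripper's body presses on something with over 40 N, if the wrist force passes 120 N, or if a joint passes its speed limit or range.

## Working session

There is one attempt and no reset: what is moved stays moved. The work goes in short steps, Python scripts to look and compute and a tool call to move; the robot and the scene stay as the last step left them, time stands still between calls to the robot, and variables do not carry over. Pictures are saved under pics/ and viewed, at most 10 in all, crops included, and the job is handed in when it is done.

Besides the shell and the picture viewer there is one more tool, called after "Call:" as a command line: name --argument value ..., lists and objects as JSON in quotes. arm_command: Moves the arm, as the interface text tells. Its arguments: {"type":"object","properties":{"deltas":{"type":"array","items":{"type":"number"}},"squeeze":{"type":"number"}},"required":["deltas"]}

```bash
ls; mkdir -p pics; cat > h.py <<'E'
import numpy as np, cv2
from rig import bot
from scipy.spatial.transform import Rotation as R
def pts(name, depth, T=None):
    c=bot.calibration(name)
    v,u=np.mgrid[0:480,0:640]
    P=np.stack([(u-c['cx'])/c['fx']*depth,(v-c['cy'])/c['fy']*depth,depth],-1)
    M=np.linalg.inv(c['world_to_cam']) if T is None else T@c['hand_eye']
    W=P@M[:3,:3].T+M[:3,3]
    W[depth<=0]=np.nan
    return W
def tcp():
    o=bot.get_obs();T=np.eye(4);w=o['tcp_rot'];T[:3,:3]=R.from_quat([w[1],w[2],w[3],w[0]]).as_matrix();T[:3,3]=o['position'];return T
def save(n,im): cv2.imwrite('pics/'+n,im[:,:,::-1])
E
python3 - <<'E'
from h import *
o=bot.get_obs();print(o)
ims=[]
for n in ['scene','side']:
    im,d=bot.camera(n);W=pts(n,d);np.save(n+'.npy',W);np.save(n+'_im.npy',im);ims.append(im)
    for q in ['biscuit','board','sheet','rest','spatula','small_biscuit','cutter','nozzle']:
        for r in bot.silhouettes(n,q)[:4]:
            m=r['mask'];w=W[m]; 
            print(n,q,round(r['p'],2),np.round(r['rect']),np.round(np.nanmedian(w,0),3))
    c=bot.calibration(n);print(np.round(c['world_to_cam'],3).tolist(),c['fx'])
    save(n+'0.png',im)
E
```

```text
pics
{'t': 0.0, 'joints': array([ 1.28238078e+00,  3.00471987e-01,  1.52161677e+00,  2.56816938e-05,
        1.32067951e+00, -6.66001955e-02]), 'joint_velocities': array([ 5.48211051e-04,  3.36576096e-04, -8.62495149e-05, -2.83702979e-04,
       -3.53216639e-04, -1.08039748e-03]), 'joint_efforts': array([ 1.86347620e-04, -5.31804156e+01, -3.52746892e+01,  7.08380900e-02,
        2.43949756e-02, -2.31026569e-06]), 'position': array([0.12092212, 0.53627305, 0.21287074]), 'tcp_rot': array([-1.16036658e-04,  1.10683591e-01,  9.93855521e-01, -5.76370925e-04]), 'ft_force': array([-0.55759315, -0.11436077,  0.28693551]), 'ft_torque': array([-0.03303916, -0.03328582, -0.02164058]), 'gripper_force': 0.0, 'finger_gap': 0.09388844710354939}
scene biscuit 0.6 [382. 242.  37.  29.] [0.547 0.027 0.019]
scene board 0.96 [441. 224. 132. 108.] [0.575 0.186 0.015]
scene sheet 0.6 [362. 260. 152. 122.] [ 0.547 -0.045  0.005]
scene rest 0.98 [116. 279.  81.  55.] [ 0.284 -0.544  0.003]
scene rest 0.92 [265. 304.  76.  59.] [ 0.567 -0.308  0.003]
scene rest 0.67 [217. 233.  63.  47.] [ 0.286 -0.291  0.00
[... 624 characters left out ...]
0.025  0.004]
side board 0.57 [243. 358. 195. 138.] [0.543 0.211 0.014]
side board 0.36 [166. 346.  17.  22.] [0.684 0.251 0.031]
side sheet 0.8 [301. 288. 174. 108.] [ 0.509 -0.026  0.004]
side rest 0.87 [454. 188.  72.  35.] [ 0.28  -0.536  0.002]
side rest 0.62 [341. 225.  75.  29.] [ 0.514 -0.252  0.002]
side spatula 0.53 [344. 176.  11.  25.] [ 0.548 -0.366  0.075]
side small_biscuit 0.51 [272. 250.  25.  18.] [ 0.633 -0.088  0.014]
side cutter 0.97 [347. 292.  28.  24.] [ 0.425 -0.01   0.016]
side nozzle 0.68 [165. 343.  15.  19.] [0.684 0.252 0.032]
[[-0.936, -0.352, -0.015, 0.446], [-0.196, 0.557, -0.807, 0.215], [0.293, -0.752, -0.59, 0.879], [0.0, 0.0, 0.0, 1.0]] 483.08003430110097
```

View pics/scene0.png

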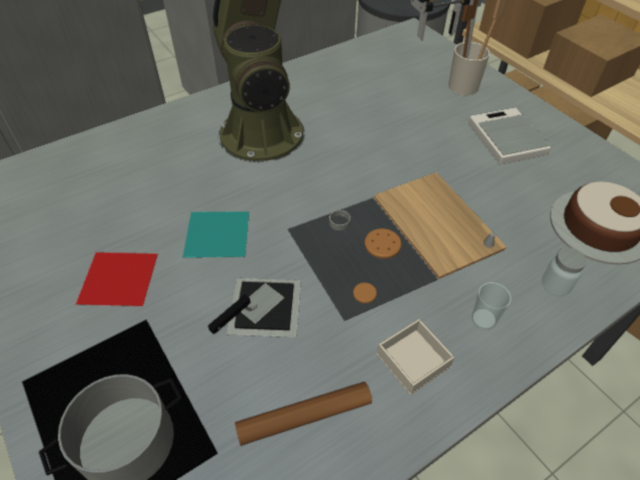

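View pics/side0.png

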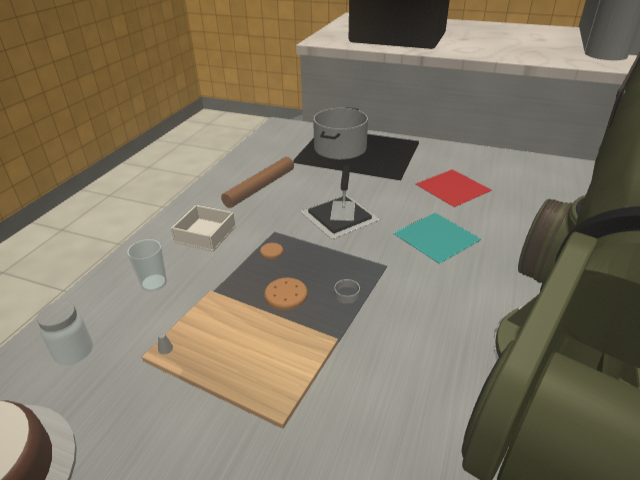

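The rest candidates are the red square at (117,279), the teal square at (217,233) and the pale-rimmed dark slab at (265,304), which carries the spatula. Only the last fits "aluminium tray with slate slab". Next I'll fit the geometry and enlarge it to confirm.

```bash
python3 - <<'E'
from h import *
for n in ['scene','side']:
    bot.camera(n)if 0 else None
    W=np.load(n+'.npy');im=np.load(n+'_im.npy').astype(int)
    hsv=cv2.cvtColor(im.astype(np.uint8),cv2.COLOR_RGB2HSV)
    z=W[...,2];x=W[...,0];y=W[...,1]
    reg=(x>.3)&(x<.8)&(y>-.25)&(y<.4)
    wood=reg&(z>.008)&(z<.02)&(y>.05)
    rect=cv2.minAreaRect(W[wood][:,:2].astype(np.float32)*1000);print(n,'board',rect,np.median(z[wood]))
    dark=reg&(im.max(-1)<90)&(z<.012)&(y<.15)
    rect=cv2.minAreaRect(W[dark][:,:2].astype(np.float32)*1000);print('sheet',rect,np.median(z[dark]))
    orange=reg&(hsv[...,1]>130)&(z>.014)&(hsv[...,0]<20)
    k,l,s,c=cv2.connectedComponentsWithStats(orange.astype(np.uint8))
    for i in range(1,k):
        if s[i,4]>150: 
            p=W[l==i];print('org',s[i],cv2.minEnclosingCircle(p[:,:2].astype(np.float32)*1000),np.median(p[:,2]))
    r2=(x>.45)&(x<.7)&(y>-.5)&(y<-.2)
    h=r2&(z>.045); p=W[h]; print('handle',p.mean(0),cv2.minAreaRect(p[:,:2].astype(np.float32)*1000),np.percentile(p[:,2],[2,50,90,98]))
    sl=r2&(z>.004)&(z<.03)&(y>-.4);print('slab',cv2.minAreaRect(W[sl][:,:2].astype(np.float32)*1000),np.median(z[sl]))
im=np.load('scene_im.npy');save('crop.png',cv2.resize(im[255:355,190:330],None,fx=5,fy=5))
E
```

```text
scene board ((552.697021484375, 204.31906127929688), (308.50506591796875, 432.9999084472656), 89.55077362060547) 0.01522294141482905
sheet ((526.960205078125, -75.35429382324219), (351.98077392578125, 301.9169006347656), 82.93283081054688) 0.005219803350594243
org [365 229  36  28 782] ((546.14208984375, 28.856599807739258), 44.57468795776367) 0.019197830901509116
org [354 283  22  19 225] ((637.7748413085938, -93.91666412353516), 26.19513702392578) 0.015901217832806847
handle [ 0.55559761 -0.38679103  0.07305706] ((552.3685302734375, -384.9180908203125), (19.77131462097168, 104.53327941894531), 14.888467788696289) [0.05824906 0.07542945 0.07851249 0.07988715]
slab ((574.4446411132812, -299.5869445800781), (249.3319854736328, 199.01673889160156), 0.5890296101570129) 0.013313658820921503
side board ((558.4085693359375, 171.1251220703125), (252.47222900390625, 302.57684326171875), 83.18453216552734) 0.013949863199126833
sheet ((525.2171630859375, -79.26800537109375), (344.41131591796875, 300.95306396484375), 82.09514617919922) 0.003977137053883473
org [265 279  42  29 917] ((542.5338134765625, 35.38276672363281), 43.136348724365234) 0.017847053373826527
handle [ 0.54853217 -0.3702054   0.07184978] ((552.3350830078125, -381.18682861328125), (18.47579002380371, 105.92493438720703), 14.443840026855469) [0.04812017 0.07468464 0.0772819  0.07859673]
slab ((566.5147705078125, -301.212890625), (172.04576110839844, 190.782470703125), 53.169246673583984) 0.012847365653704146
```

View pics/crop.png

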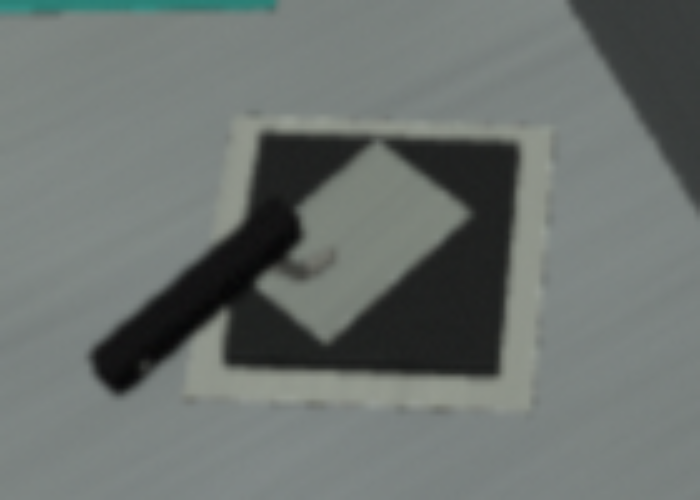

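```bash
python3 - <<'E'
from h import *
for n in ['scene','side']:
    W=np.load(n+'.npy');z=W[...,2];x=W[...,0];y=W[...,1]
    h=(x>.45)&(x<.7)&(y>-.5)&(y<-.2)&(z>.06);p=W[h][:,:2]
    u,s,v=np.linalg.svd(p-p.mean(0));print(v[0],s, p.min(0),p.max(0))
    im=np.load(n+'_im.npy').astype(int)
    b=(x>.45)&(x<.7)&(y>-.45)&(y<-.2)&(z<.04)&(im.min(-1)>100)&(im.max(-1)<200)&(z>.008);q=W[b];print('blade',q.mean(0),len(q))
    g=(x>.3)&(x<.8)&(y>-.3)&(y<.4)&(z<.008)&(z>-.005)&(im.max(-1)<75);print('sheet',g.sum(),np.median(im[g],0))
    c=cv2.boxPoints(cv2.minAreaRect(W[g][:,:2].astype(np.float32)));print(c)
print(bot.calibration('wrist'))
E
```

```text
[-0.25089858  0.96801338] [0.71005733 0.12638957] [ 0.5300514  -0.43644118] [ 0.57301831 -0.33393763]
blade [ 0.53275132 -0.29954967  0.01555443] 781
sheet 7524 [58. 62. 61.]
[[ 0.35359675 -0.26638708]
 [ 0.65049964 -0.30360729]
 [ 0.698157    0.0765523 ]
 [ 0.40125412  0.11377251]]
[-0.24864399  0.96859494] [0.42551763 0.06855441] [ 0.53129471 -0.43378119] [ 0.57215552 -0.33017756]
blade [ 0.53282055 -0.30455585  0.01509066] 494
sheet 103 [54. 54. 52.]
[[ 0.45520362 -0.22202215]
 [ 0.46405002 -0.29948077]
 [ 0.61739266 -0.28196785]
 [ 0.60854626 -0.20450923]]
{'fx': 430.682035184293, 'fy': 430.682035184293, 'cx': 322.8860622593718, 'cy': 239.68970786641847, 'hand_eye': array([[ 4.02291122e-05, -9.62521883e-01, -2.71204025e-01,
         7.97436136e-02],
       [ 9.99999973e-01,  1.00953588e-04, -2.09956053e-04,
         7.16034156e-04],
       [ 2.29466315e-04, -2.71204009e-01,  9.62521861e-01,
        -1.72336311e-01],
       [ 0.00000000e+00,  0.00000000e+00,  0.00000000e+00,
         1.00000000e+00]])}
```

Call:
arm_command --deltas '[1, -4, 0, -1, 1, 1, -4, 0, -1, 1, 1, -4, 0, -1, 1, 1, -4, 0, -1, 1, 1, -4, 0, 0, 1, 1, -4, 0, 0, 1, 1, -4, 0, 0, 1]'

```text
t: 1.48
position: [0.358, 0.3953, 0.2534]
tcp_rot: [0.0, 0.462, 0.887, 0.0]
ft_force: [0.3, 0.7, 0.5]
finger_gap: 0.094
gripper_force: 0.0
```

```bash
cat >> h.py <<'E'
def plan(x,y,z,yaw_y,n,g=1,p0=None,a0=None):
    """rows from commanded pose to target; yaw = world angle (deg) of tool y"""
    T=tcp();p=T[:3,3] if p0 is None else np.array(p0);a=np.degrees(np.arctan2(T[1,1],T[0,1])) if a0 is None else a0
    d=(np.array([x,y,z])-p)/n*100;da=(yaw_y-a)/n;rows=[]
    for i in range(n):
        r=np.radians(a+i*da);ty=np.array([np.cos(r),np.sin(r)]);tx=np.array([-np.sin(r),np.cos(r)])
        rows+=[g,round(float(d[:2]@tx),2),round(float(d[:2]@ty),2),round(float(-d[2]),2),round(float(-da/6),3)]
    print(rows)
E
python3 -c "
from h import *
plan(.55,.05,.25,-7.1,10)"
```

```text
[1, -3.93, -0.41, 0.03, 0.702, 1, -3.95, -0.12, 0.03, 0.702, 1, -3.95, 0.17, 0.03, 0.702, 1, -3.92, 0.46, 0.03, 0.702, 1, -3.88, 0.75, 0.03, 0.702, 1, -3.81, 1.03, 0.03, 0.702, 1, -3.73, 1.31, 0.03, 0.702, 1, -3.62, 1.58, 0.03, 0.702, 1, -3.5, 1.84, 0.03, 0.702, 1, -3.35, 2.09, 0.03, 0.702]
```

Call:
arm_command --deltas '[1, -3.9, -0.4, 0, 0.7, 1, -3.9, -0.1, 0, 0.7, 1, -3.9, 0.2, 0, 0.7, 1, -3.9, 0.5, 0, 0.7, 1, -3.9, 0.7, 0, 0.7, 1, -3.8, 1.0, 0, 0.7, 1, -3.7, 1.3, 0, 0.7, 1, -3.6, 1.6, 0, 0.7, 1, -3.5, 1.8, 0, 0.7, 1, -3.3, 2.1, 0, 0.7]'

```text
t: 2.32
position: [0.5502, 0.0529, 0.2536]
tcp_rot: [0.0, 0.749, 0.663, 0.0]
ft_force: [0.3, 1.6, -0.4]
finger_gap: 0.0942
gripper_force: 0.0
```

```bash
cat > look.py <<'E'
from h import *
import sys
T=tcp();im,d=bot.camera('wrist');W=pts('wrist',d,T);np.save('w.npy',W);np.save('w_im.npy',im);save(sys.argv[1],im)
print(T[:3,3], bot.get_obs()['t'])
for q in sys.argv[2:]:
    for r in bot.silhouettes('wrist',q)[:2]:
        w=W[r['mask']];w=w[~np.isnan(w[:,0])]
        zt=np.percentile(w[:,2],90);t=w[w[:,2]>zt-.006]
        print(q,round(r['p'],2),np.round(r['rect']),'med',np.round(np.median(w,0),4),'circ',cv2.minEnclosingCircle(t[:,:2].astype(np.float32)*1000),'ztop',zt)
        c=cv2.boxPoints(cv2.minAreaRect(t[:,:2].astype(np.float32)));print(np.round(c,4).tolist())
E
python3 look.py w1.png biscuit board sheet
```

```text
[0.55022822 0.05289896 0.25360871] 2.3667
biscuit 0.49 [316. 271. 310. 230.] med [ 0.5283 -0.0154  0.0051] circ ((533.76025390625, -27.977170944213867), 193.8563232421875) ztop 0.0061086196282904015
[[0.3659999966621399, -0.13779999315738678], [0.6680999994277954, -0.17399999499320984], [0.6983000040054321, 0.07800000160932541], [0.3962000012397766, 0.11420000344514847]]
board 0.68 [314.  79. 351. 157.] med [0.556  0.1684 0.015 ] circ ((555.2852172851562, 164.6847381591797), 163.71417236328125) ztop 0.016094314709587176
[[0.3984000086784363, 0.1160999983549118], [0.6966000199317932, 0.07999999821186066], [0.7125999927520752, 0.21250000596046448], [0.41440001130104065, 0.24860000610351562]]
board 0.46 [315. 272. 311. 231.] med [ 0.5284 -0.0153  0.0051] circ ((531.1448364257812, -27.998552322387695), 194.08457946777344) ztop 0.006106458289414196
[[0.366100013256073, -0.13770000636577606], [0.6671000123023987, -0.17440000176429749], [0.6978999972343445, 0.07800000160932541], [0.3968000113964081, 0.11460000276565552]]
sheet 0.69 [317. 272. 309. 228.] med [ 0.5284 -0.0157  0.0051] circ ((532.0111083984375, -28.568336486816406), 193.076416015625) ztop 0.006101915261303492
[[0.3686000108718872, -0.13529999554157257], [0.666700005531311, -0.1704999953508377], [0.6960999965667725, 0.07840000092983246], [0.39800000190734863, 0.1136000007390976]]
```

View pics/w1.png

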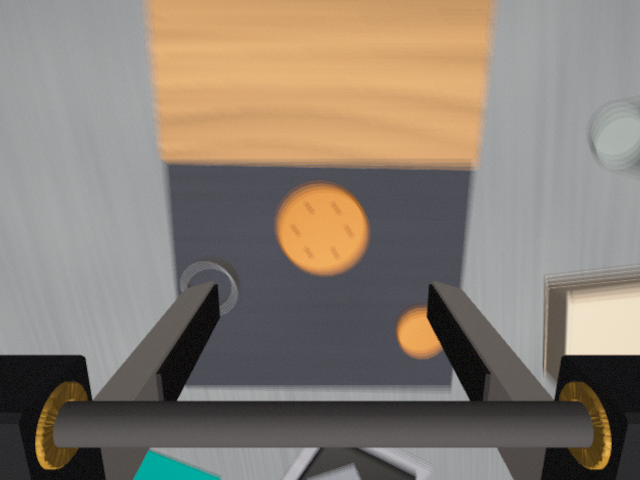

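The view shows the biscuit at (322,229), the board edge at row ~165, the cutter at (209,287) and the small biscuit at (419,332).

```bash
cat > bis.py <<'E'
from h import *
yaw=np.radians(-6.9);ex=np.array([np.cos(yaw),np.sin(yaw)]);ey=np.array([-ex[1],ex[0]])
E0=np.array([0.5475,0.0980]) # mid of board edge
def uv(p): q=np.asarray(p)[:2]-E0;return np.round(1000*np.array([q@ex,q@ey]),1)
def bis(T):
    im,d=bot.camera('wrist');W=pts('wrist',d,T);np.save('w.npy',W);np.save('w_im.npy',im)
    hsv=cv2.cvtColor(im,cv2.COLOR_RGB2HSV);m=(hsv[...,1]>130)&(W[...,2]>.0155)&(W[...,2]<.06)&(hsv[...,0]<18)
    k,l,s,c=cv2.connectedComponentsWithStats(m.astype(np.uint8))
    for i in range(1,k):
        if s[i,4]>600:
            p=W[l==i];(cx,cy),r=cv2.minEnclosingCircle(p[:,:2].astype(np.float32)*1000)
            print('px',c[i],'ctr',cx,cy,r,'z',np.percentile(p[:,2],[5,50,95]),'uv',uv([cx/1000,cy/1000]),'med uv',uv(np.median(p[:,:2],0)))
    return im,W
E
python3 - <<'E'
from bis import *
T=tcp();im,W=bis(T)
m=(np.abs(W[...,2]-.015)<.003)&(W[...,1]>.05)&(im[...,0].astype(int)-im[...,2]>50)
# edge: lowest v at given u
P=W[m][:,:2]-E0;u=P@ex*1000;v=P@ey*1000
for a in range(-140,150,40):
    s=(abs(u-a)<8)&(abs(v)<60)
    print(a,np.percentile(v[s],0.5),s.sum())
plan(.5487,-.30,.20,14.5,10)
E
```

```text
px [319.64091197 225.23210893] ctr 542.90380859375 32.70065689086914 44.95158386230469 z [0.01723259 0.01900294 0.02032188] uv [  3.3 -65.4] med uv [  3.6 -63.4]
-140 0.2982636432923012 1168
-100 0.4132572159830115 1161
-60 0.5086464037902096 1165
-20 -47.58653484987045 1261
20 -37.79396480393633 1267
60 -0.2347786015818887 1172
100 -0.05879107987075517 1177
140 0.006711047350505422 1175
[1, -3.53, 0.41, 0.53, -0.353, 1, -3.54, 0.28, 0.53, -0.353, 1, -3.55, 0.14, 0.53, -0.353, 1, -3.55, 0.01, 0.53, -0.353, 1, -3.55, -0.12, 0.53, -0.353, 1, -3.54, -0.25, 0.53, -0.353, 1, -3.53, -0.38, 0.53, -0.353, 1, -3.52, -0.51, 0.53, -0.353, 1, -3.49, -0.64, 0.53, -0.353, 1, -3.47, -0.77, 0.53, -0.353]
```

Call:
arm_command --deltas '[1, -4, 0.4, 0.5, -0.4, 1, -4, 0.3, 0.5, -0.4, 1, -4, 0.2, 0.5, -0.4, 1, -4, 0, 0.5, -0.4, 1, -4, -0.1, 0.5, -0.4, 1, -4, -0.3, 0.5, -0.4, 1, -4, -0.4, 0.5, -0.4, 1, -4, -0.5, 0.5, -0.4, 1, -4, -0.6, 0.5, -0.2, 1, -4, -0.8, 0.5, -0.2]'

```text
t: 3.4
position: [0.5601, -0.3473, 0.2036]
tcp_rot: [0.0, 0.608, 0.794, 0.0]
ft_force: [-0.0, -0.3, 1.2]
finger_gap: 0.0941
gripper_force: 0.0
```

```bash
cat > hd.py <<'E'
from bis import *
T=tcp();im,d=bot.camera('wrist');T=tcp();im,d=bot.camera('wrist');W=pts('wrist',d,T);np.save('w.npy',W);np.save('w_im.npy',im);save('w2.png',im)
x,y,z=W[...,0],W[...,1],W[...,2]
h=(x>.5)&(x<.62)&(y>-.46)&(y<-.3)&(z>.06)&(z<.1);p=W[h]
c=cv2.minAreaRect(p[:,:2].astype(np.float32)*1000);print('handle',c,np.percentile(p[:,2],[5,50,95]))
u,s,v=np.linalg.svd(p[:,:2]-p[:,:2].mean(0),full_matrices=False);print(v[0])
b=(x>.4)&(x<.65)&(y>-.4)&(y<-.2)&(z<.04)&(z>.004)&(im.min(-1)>100);q=W[b]
print('blade',q.mean(0),cv2.minAreaRect(q[:,:2].astype(np.float32)*1000),np.median(q[:,2]))
k=(x>.45)&(x<.65)&(y>-.4)&(y<-.2)&(z<.04)&(z>.004)&(im.max(-1)<70);q=W[k];print('slab',np.median(q[:,2]),cv2.minAreaRect(q[:,:2].astype(np.float32)*1000))
print(T[:3,3])
E
python3 hd.py
```

```text
handle ((551.3826293945312, -383.0032653808594), (18.029926300048828, 104.5252914428711), 14.714980125427246) [0.06959566 0.07690292 0.07823461]
[ 0.25474725 -0.96700767]
blade [ 0.53018328 -0.29872239  0.01421947] ((530.46484375, -298.0946044921875), (193.2674560546875, 217.06430053710938), 85.733154296875) 0.015457452065579913
slab 0.013623276985552768 ((537.5245361328125, -295.67230224609375), (119.50430297851562, 119.1055908203125), 53.36295700073242)
[ 0.55872565 -0.35353896  0.20150469]
```

View pics/w2.png

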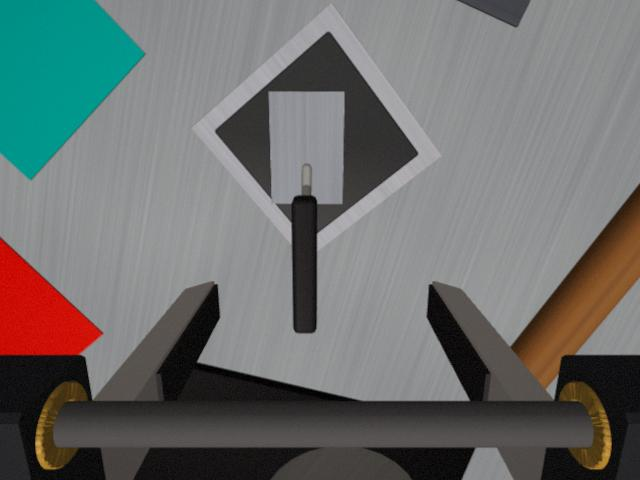

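The view shows the slab at (318,110), the blade at (307,148) and the handle at (305,265), all clear for the grasp.

```bash
python3 -c "
from h import *
print(tcp())
plan(.5494,-.3757,.0545,14.7,5)
W=np.load('w.npy');q=W[(W[...,1]<-.43)&(W[...,2]>.02)];print(len(q), q[q[:,1].argmax()] if len(q) else 0, np.percentile(q[:,2],98) if len(q) else 0)"
```

```text
[[-2.55877746e-01  9.66707333e-01 -1.87392878e-03  5.58922049e-01]
 [ 9.66708516e-01  2.55879316e-01  6.48365772e-04 -3.50230573e-01]
 [ 1.10627956e-03 -1.64564054e-03 -9.99998034e-01  2.01606135e-01]
 [ 0.00000000e+00  0.00000000e+00  0.00000000e+00  1.00000000e+00]]
[1, -0.44, -0.31, 2.94, 0.004, 1, -0.44, -0.31, 2.94, 0.004, 1, -0.44, -0.31, 2.94, 0.004, 1, -0.44, -0.31, 2.94, 0.004, 1, -0.44, -0.31, 2.94, 0.004]
3216 [ 0.77840293 -0.43001848  0.0439599 ] 0.07507922889030368
```

Call:
arm_command --deltas '[1, -0.4, -0.3, 2.2, 0, 1, -0.4, -0.3, 2.2, 0, 1, -0.4, -0.3, 2.2, 0, 1, -0.4, -0.3, 2.2, 0, 1, -0.4, -0.3, 2.2, 0, 1, 0, 0, 0, 0, 1, 0, 0, 0, 0, 1, 0, 0, 0, 0]'

```text
t: 4.17
position: [0.5513, -0.3695, 0.0953]
tcp_rot: [0.001, 0.609, 0.793, 0.0]
ft_force: [0.1, 0.3, -0.5]
finger_gap: 0.0942
gripper_force: 0.0
```

```bash
python3 -c "
from h import *
print(tcp())
plan(.5494,-.3757,.0545,14.7,2)"
```

```text
[[-0.2583753   0.96604319  0.00166226  0.55134757]
 [ 0.96604347  0.25837726 -0.00109712 -0.36946672]
 [-0.00148936  0.00132234 -0.99999802  0.09533626]
 [ 0.          0.          0.          1.        ]]
[1, -0.28, -0.17, 2.04, 0.023, 1, -0.28, -0.17, 2.04, 0.023]
```

Call:
arm_command --deltas '[1, -0.3, -0.2, 2.0, 0.05, 1, -0.3, -0.2, 2.0, 0, 1, 0, 0, 0, 0, 1, 0, 0, 0, 0, 1, 0, 0, 0, 0]'

```text
t: 4.58
position: [0.5489, -0.3772, 0.0557]
tcp_rot: [0.001, 0.611, 0.791, 0.0]
ft_force: [0.5, 0.1, -0.3]
finger_gap: 0.0936
gripper_force: 0.0
```

Call:
arm_command --deltas '[-1, 0, 0, 0, 0, -1, 0, 0, 0, 0, -1, 0, 0, 0, 0, -1, 0, 0, 0, 0, -1, 0, 0, 0, 0, -1, 0, 0, 0, 0, -1, 0, 0, 0, 0, -1, 0, 0, 0, 0]' --squeeze 50

```text
t: 5.25
position: [0.5479, -0.3771, 0.0534]
tcp_rot: [-0.0, 0.612, 0.791, 0.0]
ft_force: [0.3, -0.1, -0.3]
finger_gap: 0.044
gripper_force: 0.0
```

Call:
arm_command --deltas '[-1, 0, 0, 0, 0, -1, 0, 0, 0, 0, -1, 0, 0, 0, 0, -1, 0, 0, 0, 0, -1, 0, 0, 0, 0, -1, 0, 0, 0, 0, -1, 0, 0, 0, 0]'

```text
t: 5.83
position: [0.548, -0.3771, 0.0535]
tcp_rot: [0.0, 0.612, 0.791, 0.0]
ft_force: [1.6, 0.4, -0.9]
finger_gap: 0.0179
gripper_force: 49.9
```

```bash
python3 -c "
from h import *
for i in range(6):
    o=bot.get_obs();print(o['t'],o['position'],o['ft_force'],o['ft_torque'],o['finger_gap'],o['gripper_force']);bot.camera('wrist')"
```

```text
5.8333 [ 0.54797389 -0.37710774  0.05345632] [ 1.59009702  0.40398432 -0.8968805 ] [-0.05690577 -0.06323208 -0.05313674] 0.01791296396471513 49.86613690853119
5.8833 [ 0.54794427 -0.37711696  0.05342839] [ 0.77933795  0.1517444  -0.31994235] [-0.04010299 -0.05083041  0.02868026] 0.0177880040370082 49.866085052490234
5.9333 [ 0.54795829 -0.37712289  0.05344351] [ 0.17707099 -0.17318851  0.71156209] [-0.06753856 -0.05352339 -0.02888067] 0.01831647459554111 49.8661333322525
5.9833 [ 0.54795104 -0.37714432  0.05345355] [ 0.40052015 -0.48735062  0.2142048 ] [-0.11841259 -0.09298956  0.00371147] 0.01779276613574143 49.866058230400085
6.0333 [ 0.54795117 -0.37711422  0.05344141] [ 0.34758138 -0.02152437  0.21134441] [-0.08244969 -0.01028217 -0.08426809] 0.01784200514073178 49.866058230400085
6.0833 [ 0.54795611 -0.37711996  0.05344948] [ 0.72829058 -0.42942215 -0.71258086] [-0.06742429 -0.03647779  0.00118209] 0.017972778354913198 49.86594557762146
```

```bash
python3 - <<'E'
from bis import *
W=np.load('w.npy');im=np.load('w_im.npy')
x,y,z=W[...,0],W[...,1],W[...,2]
print('im spread')
c=np.array([.5375,-.2957]);a=np.radians(53.36);e1=np.array([np.cos(a),np.sin(a)]);e2=np.array([-e1[1],e1[0]])
P=W[...,:2]-c;s=np.maximum(abs(P@e1),abs(P@e2))
for n,m in [('slab',(s<.056)&(im.max(-1)<75)),('tray',(s>.063)&(s<.072)),('table',(s>.082)&(s<.11)&(z<.02)),('blade',(s<.05)&(im.min(-1)>110))]:
    print(n,m.sum(),np.nanmedian(z[m]),np.nanstd(z[m]))
plan(.5195,-.1464,.095,-6.9,7,-1,p0=[.548,-.3771,.0934])
E
```

```text
im spread
slab 31678 0.30558715192783703 0.13887335706859308
tray 16362 0.22135886908965385 0.13139610142996397
table 26158 0.0010699745798002092 0.0007821894136292966
blade 7583 0.015633019257538183 0.0021565812753256914
[-1, 3.29, 0.44, -0.02, 0.512, -1, 3.31, 0.26, -0.02, 0.512, -1, 3.32, 0.08, -0.02, 0.512, -1, 3.32, -0.1, -0.02, 0.512, -1, 3.31, -0.27, -0.02, 0.512, -1, 3.29, -0.45, -0.02, 0.512, -1, 3.26, -0.63, -0.02, 0.512]
```

Call:
arm_command --deltas '[-1, 0, 0, -0.5, 0, -1, 0, 0, -1, 0, -1, 0, 0, -1.5, 0, -1, 0, 0, -1, 0]'

```text
t: 6.47
position: [0.5482, -0.3774, 0.0955]
tcp_rot: [0.001, 0.612, 0.791, -0.0]
ft_force: [0.0, -0.0, -0.4]
finger_gap: 0.0173
gripper_force: 49.9
```

Call:
arm_command --deltas '[-1, 2.3, 0.3, 0, 0.36, -1, 2.3, 0.2, 0, 0.36, -1, 2.3, 0.1, 0, 0.36, -1, 2.3, 0, 0, 0.36, -1, 2.3, 0, 0, 0.36, -1, 2.3, -0.1, 0, 0.36, -1, 2.3, -0.2, 0, 0.36, -1, 2.3, -0.3, 0, 0.36, -1, 2.3, -0.4, 0, 0.36, -1, 2.3, -0.4, 0, 0.36]'

```text
t: 7.3
position: [0.5202, -0.1465, 0.0943]
tcp_rot: [0.0, 0.75, 0.662, 0.0]
ft_force: [-0.1, 0.8, -2.2]
finger_gap: 0.0175
gripper_force: 49.9
```

Call:
arm_command --deltas '[-1, 0, 0, 1, 0, -1, 0, 0, 1, 0, -1, 0, 0, 0.8, 0, -1, 0, 0, 0, 0, -1, 0, 0, 0, 0, -1, 0, 0, 0, 0, -1, 0, 0, 0, 0, -1, 0, 0, 0, 0]'

```text
t: 7.97
position: [0.5205, -0.1478, 0.0658]
tcp_rot: [0.0, 0.749, 0.662, 0.0]
ft_force: [0.0, -0.7, -1.7]
finger_gap: 0.0179
gripper_force: 49.9
```

```bash
cat > st.py <<'E'
from bis import *
F=[];t=[]
for i in range(8):
    o=bot.get_obs();F.append(np.r_[o['ft_force'],o['ft_torque']])
    if i<7: bot.camera('side')
T=tcp();print('t',o['t'],'pos',T[:3,3],'yaw_y',np.degrees(np.arctan2(T[1,1],T[0,1])),'z axis',T[:3,2],'uv',uv(T[:3,3]),'tip uv',uv(T[:2,3]+.121*T[:2,0]),'blade z',T[2,3]-.0409,'F',np.round(np.mean(F,0),3),o['finger_gap'])
E
python3 st.py; python3 -c "
from bis import *
im,W=bis(tcp());save('w3.png',im)"
```

```text
t 8.3167 pos [ 0.52039797 -0.14749321  0.06551137] yaw_y -7.007943646944222 z axis [ 6.75662925e-05 -1.49775134e-05 -9.99999998e-01] uv [   2.6 -247. ] tip uv [   2.8 -126. ] blade z 0.024611366973700456 F [-0.106  0.008 -1.787 -0.148  0.084 -0.004] 0.017654505630766665
```

View pics/w3.png

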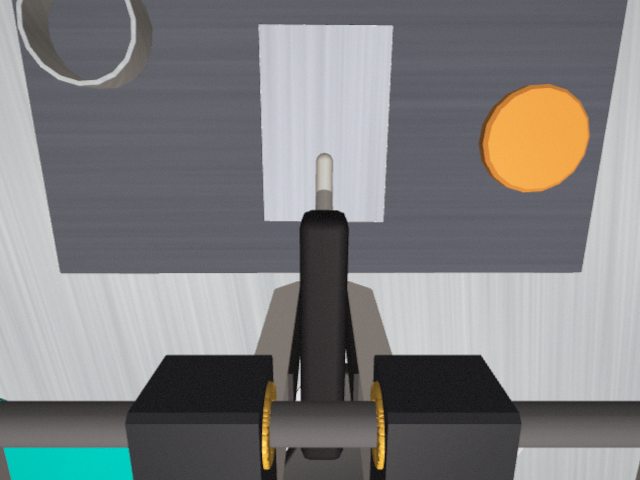

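The blade spans (259–392, 25–221), straight ahead of the tool and clear of the cutter and the small biscuit. I'll measure its tilt and tip from depth.

```bash
python3 - <<'E'
from bis import *
W=np.load('w.npy');im=np.load('w_im.npy')
P=W[...,:2]-E0;u=P@ex*1000;v=P@ey*1000;z=W[...,2]*1000
m=np.zeros(z.shape,bool);m[24:215,262:388]=1;m[130:,295:352]=0;m&=(abs(u)<60)&(z<60)&(im.min(-1)>150)&(z>15)
A=np.c_[u[m],v[m]+170,np.ones(m.sum())];c,*_=np.linalg.lstsq(A,z[m],rcond=None);print('slopes u,v',c, 'u',np.percentile(u[m],[1,99]),'v',np.percentile(v[m],[1,99.5]),'tip z',c[1]*45+c[2])
s=np.zeros(z.shape,bool);s[60:250,420:470]=1;print('sheet z',np.median(z[s]),np.median(z[240:262,150:500]))
E
```

```text
slopes u,v [ 6.07391446e-04 -1.56008052e-03  2.76141028e+01] u [-26.43266012  31.55726315] v [-211.90522118 -127.30756133] tip z 27.543899205021617
sheet z nan nan
```

Call:
arm_command --deltas '[-1, 0, 0, 0.6, 0, -1, 0, 0, 0.6, 0, -1, 0, 0, 0.5, 0, -1, 0, 0, 0.2, 0, -1, 0, 0, 0, 0, -1, 0, 0, 0, 0, -1, 0, 0, 0, 0, -1, 0, 0, 0, 0, -1, 0, 0, 0, 0]'

```text
t: 9.12
position: [0.5205, -0.1475, 0.0467]
tcp_rot: [0.0, 0.749, 0.663, 0.0]
ft_force: [-0.1, 0.1, -1.0]
finger_gap: 0.0178
gripper_force: 49.9
```

```bash
python3 st.py
```

```text
t 9.4667 pos [ 0.52040277 -0.14752207  0.04648957] yaw_y -7.011098346074189 z axis [ 9.00314134e-05 -4.25613450e-05 -9.99999995e-01] uv [   2.6 -247. ] tip uv [   2.8 -126. ] blade z 0.005589572979330347 F [ 0.106  0.379 -1.571 -0.17   0.068 -0.004] 0.017438431784831097
```

Call:
arm_command --deltas '[-1, 0, 0, 0.05, 0, -1, 0, 0, 0.05, 0, -1, 0, 0, 0, 0, -1, 0, 0, 0, 0]'

```text
t: 9.8
position: [0.5203, -0.1475, 0.0454]
tcp_rot: [-0.0, 0.749, 0.663, -0.0]
ft_force: [-0.7, -0.3, -1.0]
finger_gap: 0.0175
gripper_force: 49.9
```

```bash
python3 st.py
```

```text
t 10.15 pos [ 0.52039239 -0.1474829   0.04547453] yaw_y -7.005177102732279 z axis [ 4.61015807e-05 -1.82902745e-05 -9.99999999e-01] uv [   2.6 -247. ] tip uv [   2.8 -126. ] blade z 0.004574534094396787 F [-0.021 -0.002 -1.202 -0.155  0.097  0.01 ] 0.017523079899645893
```

Call:
arm_command --deltas '[-1, 0, 0, 0.05, 0, -1, 0, 0, 0, 0, -1, 0, 0, 0, 0]'

```text
t: 10.4
position: [0.5204, -0.1475, 0.045]
tcp_rot: [-0.0, 0.749, 0.663, 0.0]
ft_force: [0.1, -0.3, -1.4]
finger_gap: 0.0178
gripper_force: 49.9
```

```bash
python3 st.py
```

```text
t 10.75 pos [ 0.52038468 -0.14746851  0.0449472 ] yaw_y -7.0063633357354 z axis [ 1.71342624e-05  1.76017712e-05 -1.00000000e+00] uv [   2.6 -246.9] tip uv [   2.8 -125.9] blade z 0.004047201867887727 F [-0.051  0.205 -1.256 -0.099  0.064 -0.006] 0.017542439987319896
```

Call:
arm_command --deltas '[-1, 0, 0, 0.04, 0, -1, 0, 0, 0, 0, -1, 0, 0, 0, 0]'

```text
t: 11.0
position: [0.5205, -0.1476, 0.0448]
tcp_rot: [0.0, 0.749, 0.663, 0.0]
ft_force: [-1.2, 0.1, 2.3]
finger_gap: 0.0178
gripper_force: 49.9
```

```bash
python3 st.py
```

```text
t 11.35 pos [ 0.52048342 -0.14757408  0.04474242] yaw_y -7.007899198137659 z axis [ 2.96799548e-04 -1.84053675e-04 -9.99999939e-01] uv [   2.7 -247. ] tip uv [   2.9 -126. ] blade z 0.003842423576218397 F [-1.626 -0.439  4.362 -0.085  0.366  0.026] 0.01752486287651097
```

Call:
arm_command --deltas '[-1, 0, 0, -0.06, 0, -1, 0, 0, 0, 0, -1, 0.2, 0, 0, 0, -1, 0.3, 0, 0, 0, -1, 0.3, 0, 0, 0, -1, 0.3, 0, 0, 0, -1, 0.3, 0, 0, 0, -1, 0.2, 0, 0, 0, -1, 0, 0, 0, 0, -1, 0, 0, 0, 0]'

```text
t: 12.18
position: [0.5223, -0.1315, 0.0451]
tcp_rot: [-0.0, 0.749, 0.663, -0.0]
ft_force: [0.3, 0.2, -1.1]
finger_gap: 0.0174
gripper_force: 49.9
```

```bash
python3 st.py
```

```text
t 12.5333 pos [ 0.52231483 -0.13171178  0.04513334] yaw_y -7.016724253677327 z axis [ 1.06188084e-05  4.99715828e-06 -1.00000000e+00] uv [   2.6 -231.1] tip uv [   2.8 -110.1] blade z 0.004233335960942476 F [-0.065  0.097 -1.649 -0.158  0.091 -0.   ] 0.017740790076471898
```

Call:
arm_command --deltas '[-1, 0.2, 0, 0, 0, -1, 0.3, 0, 0, 0, -1, 0.3, 0, 0, 0, -1, 0.3, 0, 0, 0, -1, 0.3, 0, 0, 0, -1, 0.3, 0, 0, 0, -1, 0.3, 0, 0, 0, -1, 0.2, 0, 0, 0, -1, 0, 0, 0, 0, -1, 0, 0, 0, 0]'

```text
t: 13.37
position: [0.525, -0.1097, 0.0452]
tcp_rot: [-0.0, 0.749, 0.663, 0.0]
ft_force: [-0.3, -0.9, -1.3]
finger_gap: 0.0177
gripper_force: 49.9
```

```bash
python3 st.py;  python3 -c "
from bis import *
im,W=bis(tcp());save('w4.png',im)"
```

```text
t 13.7167 pos [ 0.52502763 -0.10986322  0.045179  ] yaw_y -7.018093158575538 z axis [ 6.65156374e-05 -2.75188929e-06 -9.99999998e-01] uv [   2.7 -209.1] tip uv [  2.9 -88.1] blade z 0.004279002574610169 F [ 0.243 -0.211 -1.507 -0.15   0.09  -0.005] 0.017879446777355677
px [327.46237534  13.17679057] ctr 542.27783203125 16.23906707763672 27.026683807373047 z [0.01587164 0.01744455 0.01932013] uv [  4.6 -81.8] med uv [  3.8 -87.7]
```

View pics/w4.png

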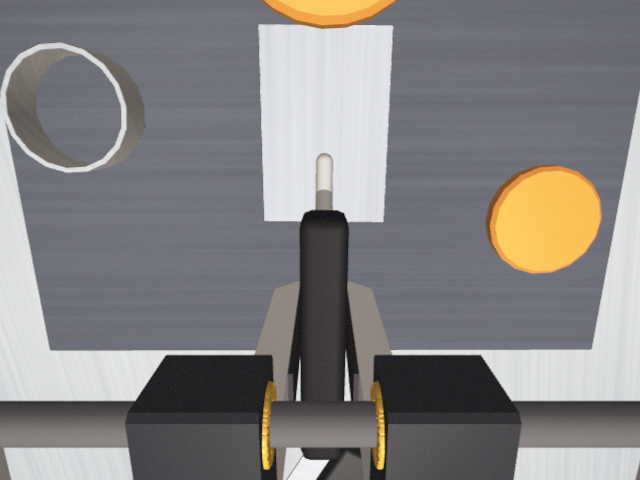

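The blade tip is at the biscuit's rear rim (328,25), which is centred and close to the stop. Next I wedge the blade under it.

Call:
arm_command --deltas '[-1, 0.1, 0, 0, 0, -1, 0.2, 0, 0, 0, -1, 0.2, 0, 0, 0, -1, 0.2, 0, 0, 0, -1, 0.1, 0, 0, 0, -1, 0, 0, 0, 0, -1, 0, 0, 0, 0]'

```text
t: 14.35
position: [0.526, -0.1017, 0.0451]
tcp_rot: [-0.0, 0.749, 0.663, 0.0]
ft_force: [0.5, -0.5, -1.4]
finger_gap: 0.0177
gripper_force: 49.9
```

```bash
python3 st.py;  python3 -c "
from bis import *
im,W=bis(tcp())
im,d=bot.camera('side');save('s2.png',cv2.resize(im[250:400,180:380],None,fx=4,fy=4))
W=pts('side',d);m=bot.silhouettes('side','biscuit')
for r in m[:2]:
    p=W[r['mask']];print(r['p'],r['rect'],np.nanpercentile(p,[2,50,98],axis=0))
"
```

```text
t 14.7 pos [ 0.52597291 -0.10187681  0.0451384 ] yaw_y -7.012871722824642 z axis [-3.22393991e-05  5.04223461e-06 -9.99999999e-01] uv [   2.6 -201. ] tip uv [  2.9 -80. ] blade z 0.004238398152139396 F [ 0.145  0.32  -1.921 -0.167  0.071  0.01 ] 0.017843145511145284
px [326.19574468  26.36170213] ctr 542.6834106445312 24.169527053833008 34.74406051635742 z [0.01679447 0.0193859  0.02132661] uv [  4.1 -73.9] med uv [  3.  -85.7]
0.88 [280.0, 297.9, 44.0, 35.9] [[0.50438848 0.01318385 0.00755654]
 [0.54395632 0.05734566 0.01855084]
 [0.58702142 0.09447387 0.02157957]]
```

View pics/s2.png

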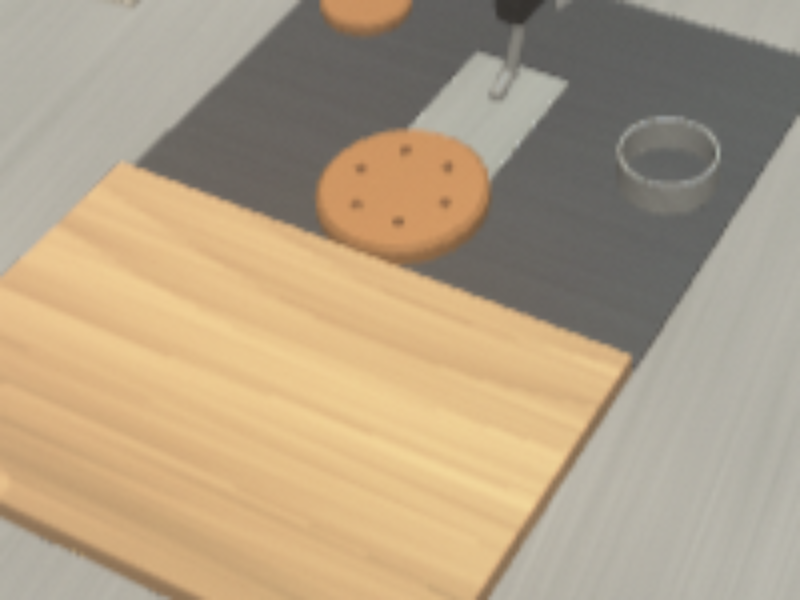

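The biscuit now sits against the board's edge with the blade under its rear rim. I'll insert it deeper and compute the tipping arc.

Call:
arm_command --deltas '[-1, 0.1, 0, 0, 0, -1, 0.2, 0, 0, 0, -1, 0.3, 0, 0, 0, -1, 0.3, 0, 0, 0, -1, 0.3, 0, 0, 0, -1, 0.1, 0, 0, 0, -1, 0, 0, 0, 0, -1, 0, 0, 0, 0]'

```text
t: 15.52
position: [0.5276, -0.0888, 0.0452]
tcp_rot: [-0.0, 0.749, 0.663, 0.0]
ft_force: [-0.1, 0.9, -1.0]
finger_gap: 0.0174
gripper_force: 49.9
```

```bash
python3 st.py; python3 - <<'E'
from bis import *
bis(tcp())
poly=np.array([[0,3],[0,11],[3,14],[87,14],[90,11],[90,3],[84,0],[6,0]],float)
poly=np.concatenate([np.linspace(poly[i],poly[(i+1)%8],60) for i in range(8)])
a=67
for th in list(range(0,91,10))+[95,100,105,110]:
    t=np.radians(th);f=lambda p:np.c_[-p[:,0]*np.cos(t)+p[:,1]*np.sin(t), p[:,0]*np.sin(t)+p[:,1]*np.cos(t)]
    if th<=90:
        q=f(poly);q2=f(np.array([[a,0.]]));dz=4-q[:,1].min();q[:,1]+=dz
        dv=-q[q[:,1]<=14.01][:,0].max();print(th,'tip v %.1f z %.1f'%(q2[0,0]+dv,q2[0,1]+dz))
    else:
        ph=np.radians(th-90);A=a-10;print(th,'tip v %.1f z %.1f'%(A*np.sin(ph)-14*np.cos(ph),14+A*np.cos(ph)+14*np.sin(ph)))
E
```

```text
t 15.8667 pos [ 0.52755481 -0.08897973  0.04514992] yaw_y -7.011510836603381 z axis [-3.36688905e-05 -1.63781888e-06 -9.99999999e-01] uv [   2.7 -188. ] tip uv [  2.9 -67. ] blade z 0.004249915003544817 F [-0.021  0.297 -1.824 -0.172  0.102  0.018] 0.01771357163030293
px [323.75120643  48.05254692] ctr 543.7286376953125 36.73919677734375 41.62692642211914 z [0.01743014 0.0197089  0.0215483 ] uv [  3.6 -61.3] med uv [  0.6 -82.3]
0 tip v -67.0 z 4.0
10 tip v -67.9 z 14.6
20 tip v -66.7 z 24.9
30 tip v -63.5 z 34.9
40 tip v -58.4 z 44.8
50 tip v -51.9 z 53.4
60 tip v -44.1 z 60.5
70 tip v -35.0 z 65.9
80 tip v -24.9 z 69.5
90 tip v -14.0 z 71.0
95 tip v -9.0 z 72.0
100 tip v -3.9 z 72.6
105 tip v 1.2 z 72.7
110 tip v 6.3 z 72.4
```

Call:
arm_command --deltas '[-1, 0, 0, -0.2, 0, -1, 0, 0, -0.3, 0, -1, 0, 0, -0.35, 0, -1, 0, 0, -0.35, 0, -1, 0, 0, -0.35, 0, -1, 0.1, 0, -0.35, 0, -1, 0.1, 0, -0.35, 0, -1, 0.1, 0, -0.35, 0, -1, 0.1, 0, -0.2, 0, -1, 0, 0, 0, 0]'

```text
t: 16.75
position: [0.5283, -0.0848, 0.0737]
tcp_rot: [0.0, 0.749, 0.663, 0.0]
ft_force: [0.5, -0.4, -2.8]
finger_gap: 0.0177
gripper_force: 49.9
```

```bash
python3 st.py; python3 -c "
from bis import *
im,d=bot.camera('side');save('s3.png',cv2.resize(im[220:370,180:380],None,fx=4,fy=4))
W=pts('side',d);m=bot.silhouettes('side','biscuit')
for r in m[:2]:
    p=W[r['mask']];p=p[~np.isnan(p[:,0])];print(r['p'],r['rect'],np.nanpercentile(p,[2,50,98],axis=0))
    u,s,v=np.linalg.svd(p-p.mean(0),full_matrices=False);print('normal',v[2],'tilt',np.degrees(np.arccos(abs(v[2][2]))))
"
```

```text
t 17.1 pos [ 0.52800426 -0.08497114  0.07297744] yaw_y -7.009916482305706 z axis [-2.67424229e-04  8.44891920e-05 -9.99999961e-01] uv [   2.6 -184. ] tip uv [  2.9 -63. ] blade z 0.03207743876655892 F [ 0.074 -0.425 -1.914 -0.286  0.082 -0.016] 0.017374303207954193
```

View pics/s3.png

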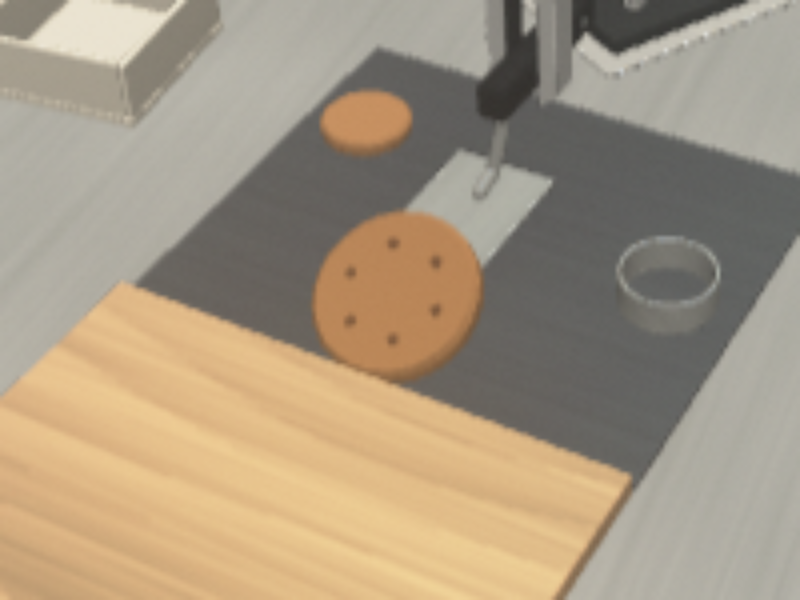

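The biscuit tips up square to the edge, at about 30°. I'll continue the arc.

Call:
arm_command --deltas '[-1, 0.15, 0, -0.36, 0, -1, 0.15, 0, -0.36, 0, -1, 0.15, 0, -0.36, 0, -1, 0.22, 0, -0.3, 0, -1, 0.22, 0, -0.28, 0, -1, 0.22, 0, -0.28, 0, -1, 0.26, 0, -0.24, 0, -1, 0.26, 0, -0.24, 0, -1, 0.26, 0, -0.23, 0, -1, 0, 0, 0, 0]'

```text
t: 18.03
position: [0.5306, -0.0657, 0.1001]
tcp_rot: [0.0, 0.749, 0.663, 0.0]
ft_force: [0.6, 0.1, -1.8]
finger_gap: 0.0172
gripper_force: 49.9
```

```bash
cat > tilt.py <<'E'
from bis import *
im,d=bot.camera('side');W=pts('side',d)
hsv=cv2.cvtColor(im,cv2.COLOR_RGB2HSV)
P=W[...,:2]-E0;u=P@ex*1000;v=P@ey*1000;z=W[...,2]*1000
for r in bot.silhouettes('side','biscuit')[:1]+[None]:
    m=r['mask'] if r else (hsv[...,1]>110)&(hsv[...,0]<13)&(abs(u)<70)&(v>-110)&(v<130)&(z>7)
    m=m&np.isfinite(z)
    p=np.c_[u[m],v[m],z[m]];
    if len(p)<50: continue
    p=p[np.all(abs(p-np.median(p,0))<70,1)]
    q=p-np.median(p,0);_,s,V=np.linalg.svd(q,full_matrices=False);n=V[2]*np.sign(V[2][1])
    print(r and round(r['p'],2),r and r['rect'],len(p),'uvz pct',np.round(np.percentile(p,[2,50,98],axis=0),1).tolist(),'normal(uvz)',np.round(n,2),'tilt',np.degrees(np.arctan2(n[1],n[2])))
E
python3 st.py; python3 tilt.py
```

```text
t 18.3833 pos [ 0.53030268 -0.0663114   0.09950227] yaw_y -7.018402134705788 z axis [-2.45378869e-04  3.20071863e-05 -9.99999969e-01] uv [   2.7 -165.2] tip uv [  2.9 -44.2] blade z 0.058602270094805946 F [ 0.069 -0.017 -1.34  -0.198  0.091 -0.004] 0.01757430526982629
0.8 [276.9, 292.5, 43.0, 48.7] 1440 uvz pct [[-37.9, -47.3, 14.7], [0.5, -24.2, 50.0], [43.1, -4.4, 82.9]] normal(uvz) [-0.02  0.86  0.51] tilt 59.600893577328776
```

Call:
arm_command --deltas '[-1, 0.3, 0, -0.18, 0, -1, 0.3, 0, -0.18, 0, -1, 0.3, 0, -0.18, 0, -1, 0.33, 0, -0.12, 0, -1, 0.33, 0, -0.12, 0, -1, 0.33, 0, -0.12, 0, -1, 0.35, 0, -0.05, 0, -1, 0.35, 0, -0.05, 0, -1, 0.3, 0, -0.05, 0, -1, 0, 0, 0, 0]'

```text
t: 19.32
position: [0.534, -0.0369, 0.1102]
tcp_rot: [-0.0, 0.749, 0.663, 0.0]
ft_force: [0.7, 0.2, -1.0]
finger_gap: 0.0179
gripper_force: 49.9
```

```bash
python3 st.py; python3 tilt.py
```

```text
t 19.6667 pos [ 0.53388829 -0.03766026  0.11011152] yaw_y -7.02109429967472 z axis [-3.20349436e-05  4.64107276e-06 -9.99999999e-01] uv [   2.8 -136.3] tip uv [  3.  -15.3] blade z 0.06921152367661715 F [-0.022  0.016 -1.35  -0.163  0.086 -0.027] 0.017799614138917657
0.6 [269.5, 297.2, 44.2, 41.4] 1139 uvz pct [[-38.5, -12.4, 13.8], [-0.5, -1.9, 57.0], [42.8, 0.6, 92.3]] normal(uvz) [-0.02  1.    0.03] tilt 88.34546359012971
```

Call:
arm_command --deltas '[-1, 0.15, 0, -0.02, 0, -1, 0.15, 0, -0.02, 0, -1, 0.15, 0, -0.02, 0, -1, 0.15, 0, -0.02, 0, -1, 0.12, 0, 0, 0, -1, 0.12, 0, 0, 0, -1, 0.12, 0, 0, 0, -1, 0.12, 0, 0, 0, -1, 0.12, 0, 0, 0, -1, 0.1, 0, 0, 0]'

```text
t: 20.6
position: [0.5355, -0.0245, 0.1109]
tcp_rot: [-0.0, 0.749, 0.663, 0.0]
ft_force: [-0.1, 0.7, -1.6]
finger_gap: 0.0175
gripper_force: 49.9
```

```bash
python3 tilt.py
```

```text
0.81 [268.6, 299.9, 44.1, 32.1] 877 uvz pct [[-39.3, -3.2, 12.3], [-1.5, 7.8, 58.4], [42.7, 15.6, 91.4]] normal(uvz) [-0.03  0.98 -0.21] tilt 101.97896199827656
```

Call:
arm_command --deltas '[-1, 0.08, 0, 0, 0, -1, 0.08, 0, 0, 0, -1, 0.08, 0, 0, 0, -1, 0.08, 0, 0, 0, -1, 0, 0, 0, 0, -1, 0, 0, 0, 0, -1, 0, 0, 0, 0]'

```text
t: 21.28
position: [0.5359, -0.0215, 0.1109]
tcp_rot: [0.0, 0.749, 0.663, 0.0]
ft_force: [-0.5, 0.7, -1.9]
finger_gap: 0.0176
gripper_force: 49.9
```

```bash
python3 tilt.py
```

```text
0.89 [263.4, 316.0, 45.7, 40.4] 1258 uvz pct [[-37.7, -16.8, 19.5], [0.3, 25.8, 27.6], [42.3, 62.0, 30.3]] normal(uvz) [-0.02  0.03  1.  ] tilt 1.974369329334258
```

It has fallen flat, overhanging the board's edge by about 20 mm. I'll back the blade off, lower it and push the biscuit gently onto the board.

Call:
arm_command --deltas '[-1, -1, 0, 0, 0, -1, -1.5, 0, 0, 0, -1, -1.5, 0, 0, 0, -1, -0.5, 0, 0.5, 0, -1, 0, 0, 1.2, 0, -1, 0, 0, 1.4, 0, -1, 0, 0, 1.2, 0, -1, 0, 0, 0.8, 0, -1, 0, 0, 0, 0, -1, 0, 0, 0, 0]'

```text
t: 22.22
position: [0.5304, -0.066, 0.0598]
tcp_rot: [-0.0, 0.749, 0.663, -0.0]
ft_force: [0.2, 0.2, -2.3]
finger_gap: 0.0177
gripper_force: 49.9
```

```bash
python3 st.py; python3 tilt.py; python3 -c "
from bis import *
bis(tcp())"
```

```text
t 22.5667 pos [ 0.53055813 -0.06611142  0.06033859] yaw_y -7.005813364383454 z axis [ 6.32599997e-04 -1.39258421e-04 -9.99999790e-01] uv [   2.9 -165. ] tip uv [  3.1 -44. ] blade z 0.019438593724819354 F [ 3.800e-02 -2.400e-02 -1.519e+00 -1.510e-01  7.900e-02  1.000e-03] 0.017905709486915965
```

```bash
cat > dep.py <<'E'
from bis import *
for n in ['side','scene']:
    im,d=bot.camera(n);W=pts(n,d);P=W[...,:2]-E0;u=P@ex*1000;v=P@ey*1000;z=W[...,2]*1000
    m=(abs(u)<75)&(v>-35)&(v<190)&(z>24)&(z<40)
    if m.sum(): 
        p=np.c_[u[m],v[m]].astype(np.float32);print(n,m.sum(),cv2.minEnclosingCircle(p),np.percentile(np.c_[p,z[m]],[1,50,99],axis=0).round(1).tolist(),np.median(im[m],0))
    r=bot.silhouettes(n,'biscuit')[:2];print([(round(k['p'],2),k['rect']) for k in r])
E
python3 dep.py
```

```text
side 1199 ((4.040073394775391, 19.2784481048584), 46.58150100708008) [[-37.7, -21.4, 24.3], [2.5, 22.2, 27.7], [45.1, 61.6, 30.6]] [204. 148.  98.]
[(0.87, [262.5, 316.6, 48.8, 34.3]), (0.16, [165.2, 343.1, 14.6, 20.9])]
scene 773 ((3.798102855682373, 16.027029037475586), 46.89830017089844) [[-38.0, -25.9, 24.4], [5.7, 14.5, 28.9], [46.1, 58.6, 34.0]] [156. 109.  65.]
[(0.94, [412.8, 226.7, 36.2, 29.2])]
```

Call:
arm_command --deltas '[-1, 0.4, 0, 0, 0, -1, 0.5, 0, 0, 0, -1, 0.3, 0, 0, 0, -1, 0.3, 0, 0, 0, -1, 0.3, 0, 0, 0, -1, 0.4, 0, 0, 0, -1, 0.4, 0, 0, 0, -1, 0.4, 0, 0, 0, -1, 0.4, 0, 0, 0, -1, 0.4, 0, 0, 0]'

```text
t: 23.75
position: [0.5351, -0.028, 0.0599]
tcp_rot: [0.0, 0.749, 0.663, -0.0]
ft_force: [-0.3, -0.2, -1.3]
finger_gap: 0.0175
gripper_force: 49.9
```

Call:
arm_command --deltas '[-1, 0.4, 0, 0, 0, -1, 0.4, 0, 0, 0, -1, 0.4, 0, 0, 0, -1, 0.4, 0, 0, 0, -1, 0.4, 0, 0, 0, -1, 0.4, 0, 0, 0, -1, 0.3, 0, 0, 0, -1, 0.2, 0, 0, 0, -1, 0.1, 0, 0, 0, -1, 0, 0, 0, 0]'

```text
t: 24.58
position: [0.5387, 0.0016, 0.0599]
tcp_rot: [0.0, 0.749, 0.663, 0.0]
ft_force: [-0.7, -0.7, -2.0]
finger_gap: 0.0176
gripper_force: 49.9
```

```bash
python3 st.py; python3 dep.py
```

```text
t 24.9333 pos [0.53868059 0.00127066 0.05994824] yaw_y -7.017520952273996 z axis [-4.35789261e-06 -2.19575136e-05 -1.00000000e+00] uv [  2.9 -97.1] tip uv [ 3.1 23.9] blade z 0.019048240574361365 F [ 0.105 -0.188 -1.587 -0.146  0.084 -0.002] 0.017500222638127966
side 1348 ((2.575547695159912, 39.100379943847656), 73.78916931152344) [[-37.5, 25.7, 24.2], [2.4, 70.9, 27.7], [46.1, 110.4, 30.6]] [204. 148.  98.]
[(0.87, [251.1, 333.4, 51.1, 34.9])]
scene 798 ((4.832435607910156, 38.589412689208984), 73.1683578491211) [[-37.7, -22.3, 24.2], [8.0, 61.7, 28.8], [46.6, 107.8, 33.2]] [156. 110.  65.]
[(0.62, [428.1, 218.5, 33.9, 29.6])]
```

The biscuit lies flat at v ≈ 24–112 mm, wholly on the board. Now I return the spatula.

Call:
arm_command --deltas '[-1, -0.5, 0, 0, 0, -1, -1.5, 0, 0, 0, -1, -2, 0, 0, 0, -1, -2.5, 0, -0.5, 0, -1, -2.5, 0, -1, 0, -1, -2.5, 0, -1, 0, -1, -2.5, 0, -1, 0, -1, -1, 0, -0.5, 0, -1, 0, 0, 0, 0, -1, 0, 0, 0, 0]'

```text
t: 25.97
position: [0.5203, -0.1473, 0.0997]
tcp_rot: [-0.0, 0.749, 0.662, 0.0]
ft_force: [0.5, 0.5, -2.3]
finger_gap: 0.0174
gripper_force: 49.9
```

```bash
python3 -c "
from h import *
print(tcp()[:3,3]);plan(.548,-.3771,.0985,14.5,10,-1)"
```

```text
[ 0.52026426 -0.14731455  0.0997028 ]
[-1, -2.25, 0.56, 0.01, -0.359, -1, -2.27, 0.47, 0.01, -0.359, -1, -2.28, 0.39, 0.01, -0.359, -1, -2.29, 0.3, 0.01, -0.359, -1, -2.3, 0.21, 0.01, -0.359, -1, -2.31, 0.13, 0.01, -0.359, -1, -2.31, 0.04, 0.01, -0.359, -1, -2.31, -0.05, 0.01, -0.359, -1, -2.31, -0.13, 0.01, -0.359, -1, -2.3, -0.22, 0.01, -0.359]
```

Call:
arm_command --deltas '[-1, -2.3, 0.6, 0, -0.36, -1, -2.3, 0.5, 0, -0.36, -1, -2.3, 0.4, 0, -0.36, -1, -2.3, 0.3, 0, -0.36, -1, -2.3, 0.2, 0, -0.36, -1, -2.3, 0.1, 0, -0.36, -1, -2.3, 0, 0, -0.36, -1, -2.3, 0, 0, -0.36, -1, -2.3, -0.1, 0, -0.36, -1, -2.3, -0.2, 0, -0.36]'

```text
t: 26.8
position: [0.5499, -0.377, 0.0988]
tcp_rot: [-0.001, 0.61, 0.792, 0.0]
ft_force: [-0.8, 0.1, -1.1]
finger_gap: 0.0172
gripper_force: 49.9
```

Call:
arm_command --deltas '[-1, 0, 0, 1, 0, -1, 0, 0, 1.2, 0, -1, 0, 0, 1, 0, -1, 0, 0, 0.4, 0, -1, 0, 0, 0, 0, -1, 0, 0, 0, 0, -1, 0, 0, 0, 0, -1, 0, 0, 0, 0, -1, 0, 0, 0, 0]'

```text
t: 27.55
position: [0.5494, -0.3778, 0.0645]
tcp_rot: [0.0, 0.612, 0.791, 0.0]
ft_force: [0.2, -0.9, -1.1]
finger_gap: 0.0176
gripper_force: 49.9
```

```bash
python3 st.py
```

```text
t 27.9 pos [ 0.54917821 -0.37778274  0.0639861 ] yaw_y 14.588202452357606 z axis [ 2.13238972e-05 -3.02906023e-05 -9.99999999e-01] uv [  58.8 -472.1] tip uv [  14.5 -359.5] blade z 0.023086101615017833 F [ 0.138 -0.312 -1.53  -0.134  0.021  0.019] 0.01800762368367516
```

Call:
arm_command --deltas '[-1, 0, 0, 0.5, 0, -1, 0, 0, 0.3, 0, -1, 0, 0, 0.1, 0, -1, 0, 0, 0.05, 0, -1, 0, 0, 0.05, 0, -1, 0, 0, 0, 0, -1, 0, 0, 0, 0, -1, 0, 0, 0, 0]'

```text
t: 28.57
position: [0.5493, -0.3778, 0.0541]
tcp_rot: [0.0, 0.612, 0.791, -0.0]
ft_force: [-0.3, -0.3, -1.6]
finger_gap: 0.0174
gripper_force: 49.9
```

```bash
python3 st.py
```

```text
t 28.9167 pos [ 0.54919533 -0.37775174  0.0539852 ] yaw_y 14.592195968886328 z axis [ 3.05032910e-05 -3.98526375e-05 -9.99999999e-01] uv [  58.8 -472.1] tip uv [  14.5 -359.5] blade z 0.013085196017075348 F [-0.049  0.035 -1.349 -0.131  0.02   0.015] 0.017270255902050908
```

Call:
arm_command --deltas '[-1, 0, 0, 0.05, 0, -1, 0, 0, 0, 0, -1, 0, 0, 0, 0]'

```text
t: 29.17
position: [0.5492, -0.3778, 0.0535]
tcp_rot: [0.0, 0.612, 0.791, 0.0]
ft_force: [0.6, 0.6, -1.0]
finger_gap: 0.0178
gripper_force: 49.9
```

```bash
python3 st.py
```

```text
t 29.5167 pos [ 0.54921422 -0.37776014  0.05348466] yaw_y 14.593321192967927 z axis [ 5.29828130e-05 -6.28550914e-05 -9.99999997e-01] uv [  58.9 -472.1] tip uv [  14.5 -359.5] blade z 0.012584663224296619 F [ 0.105 -0.393 -0.951 -0.127  0.004  0.009] 0.017362087915172342
```

Call:
arm_command --deltas '[-1, 0, 0, 0.02, 0, -1, 0, 0, 0, 0, 1, 0, 0, 0, 0, 1, 0, 0, 0, 0, 1, 0, 0, 0, 0, 1, 0, 0, 0, 0, 1, 0, 0, 0, 0, 1, 0, 0, 0, 0, 1, 0, 0, 0, 0, 1, 0, 0, 0, 0]'

```text
t: 30.35
position: [0.5492, -0.3777, 0.0532]
tcp_rot: [-0.0, 0.612, 0.791, 0.0]
ft_force: [-0.1, -0.5, 0.6]
finger_gap: 0.0677
gripper_force: 0.0
```

Call:
arm_command --deltas '[1, 0, 0, 0, 0, 1, 0, 0, -0.5, 0, 1, 0, 0, -1.5, 0, 1, 0, 0, -2.5, 0, 1, 0, 0, -3, 0, 1, 0, 0, -3, 0, 1, 0, 0, -2, 0, 1, 0, 0, 0, 0, 1, 0, 0, 0, 0]'

```text
t: 31.1
position: [0.5495, -0.3779, 0.1795]
tcp_rot: [0.001, 0.612, 0.791, -0.0]
ft_force: [0.3, -0.1, 0.6]
finger_gap: 0.0944
gripper_force: 0.0
```

```bash
python3 hd.py; python3 dep.py; python3 - <<'E'
from bis import *
im,d=bot.camera('scene');W=pts('scene',d)
for q in ['small_biscuit','cutter','nozzle']:
    for r in bot.silhouettes('scene',q)[:2]: print(q,round(r['p'],2),np.round(r['rect']),np.round(np.nanmedian(W[r['mask']],0),3))
s,_=bot.camera('side')
save('fin.png',np.vstack([np.hstack([cv2.resize(im[170:340,190:530],(400,200)),cv2.resize(s[140:400,140:420],(400,371))[:200]]),np.hstack([cv2.resize(np.load('w_im.npy'),(400,300)),cv2.resize(s[220:400,140:380],(400,300))])]))
E
```

```text
handle ((549.9329223632812, -383.903564453125), (18.526161193847656, 103.6420669555664), 14.147540092468262) [0.07413563 0.07690832 0.07817558]
[ 0.24171541 -0.97034719]
blade [ 0.52981862 -0.30056361  0.01449718] ((534.3692626953125, -287.7341003417969), (169.8115692138672, 173.1769256591797), 59.00715255737305) 0.015506114713318447
slab 0.013586202608157516 ((537.4332275390625, -296.3173522949219), (119.05461883544922, 119.01335144042969), 53.78194808959961)
[ 0.54902638 -0.37762374  0.17791169]
side 1338 ((3.8447742462158203, 67.13654327392578), 46.326332092285156) [[-37.4, 27.2, 24.4], [2.9, 71.1, 27.7], [46.0, 110.5, 30.6]] [213. 155. 102.]
[(0.84, [249.8, 333.9, 51.0, 41.5])]
scene 744 ((4.228483200073242, 64.89994049072266), 47.15564727783203) [[-37.3, 24.0, 24.4], [6.4, 63.9, 29.1], [46.6, 107.6, 33.7]] [160. 113.  67.]
[(0.66, [427.1, 221.4, 31.0, 28.2])]
small_biscuit 0.69 [363. 292.  24.  22.] [ 0.637 -0.095  0.015]
cutter 0.48 [340. 219.  24.  17.] [ 0.426 -0.019  0.016]
cutter 0.3 [440. 225. 132. 105.] [0.588 0.191 0.015]
nozzle 0.61 [228. 312.  42.  37.] [ 0.555 -0.39   0.075]
nozzle 0.52 [489. 240.   7.  14.] [0.692 0.239 0.032]
```

View pics/fin.png

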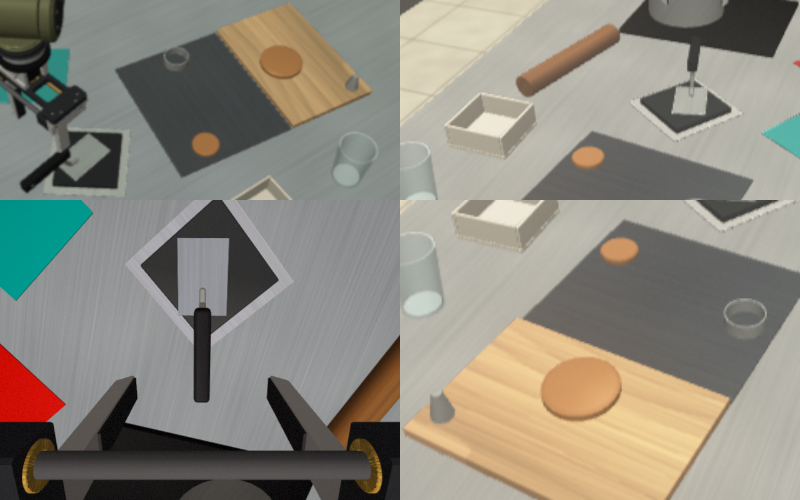

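The biscuit lies undimpled side up and flat on the board at (580,388). The spatula blade is flat on the slab at (203,277), and the three bystanders haven't moved.

```bash
python3 -c "
from rig import bot
print(bot.sign_off())"
```

```text
the job is handed in; nothing more can be done
None
```

The job is handed in: the large biscuit lies flat, upside down and wholly on the board, the spatula's blade is back flat on the slate slab, and the small biscuit, cutter and nozzle were left where they were.

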